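# Open the tea box by its sliding lid and put the green tin on the scale

### The job

Open the wooden tea box: by its brass knob lift the lid's front end over the stop lip, slide the lid towards you until only its tail is left in the grooves, and let go of it there; then take it by its two long edges, draw it clear and lay it flat, knob up, on the chopping board. Next take the green-topped tea tin out of the box and stand it upright on the kitchen scale. Set both down rather than drop them, keep the lid roughly level, and leave the red-topped tin in its place and the other things on the worktop alone.

Things in the scene. Friction and masses are not known exactly. Their poses are not given: they have to be found in the camera images.
- tea_box: (All sizes here in mm.) Narrow dark-brown wooden box, fixed, 236 long (x) x 86 wide (y); origin: centre of its underside, z up, worktop height. Front end (-x) faces the robot, turned by its yaw. The lid lies on ledges 60 high, between cheeks 69 apart and 68 high. Front wall (x -118 to -110) is 60 high plus the stop lip; back wall (x +110 to +118) 77 high.
- stop_lip (a point): Top centre of the paler stop lip on the front wall, 64 above the worktop: a wooden bar 8 thick and 4 higher than the ledges, which keeps the shut lid from sliding out. It is at x = -114 in the box's frame. The front wall's outer face is at x = -118.
- groove_mouth (a point): Where the grooves begin, on the box's centre line at ledge height (x = +10 in the box's frame). Only behind it (towards +x, to the back wall) do caps reach over the lid: grooves 12 high for a lid 8 thick, so its front end can be tilted up; cap tops 77 high, 54 between the caps.
- box_floor (a point): Centre of the box's inner floor, 10 above the worktop. The inside is 220 long x 56 wide; a strip 10 high and 6 thick crosses the floor in the middle; one tin stands in each half, its centre about 51 from here.
- lid: Loose pale wooden lid, 218 (x) x 66 (y) x 8 mm, about 0.11 kg; origin: centre of its underside, z up. Shut: at x = y = 0, z = 60 in the box's frame. Raise the knob end 6 to 7 (the tail stays down) and slide along the box's -x. Let go 75 to 95 out, it rests nearly level on the stop lip; its long edges can then be gripped ahead of the front wall.
- lid_knob: Brass ball knob fixed on the lid; origin: centre of the ball, 18 in diameter, 16 above the lid's upper face (ball top 25 above it, stem 9 thick); at x = -88 in the lid's frame, 21 from its front end. The ball can turn between the finger pads.
- lid_tail (a point): Middle of the lid's rear lower edge, at x = +109 in the lid's frame; it leaves the grooves when the lid has slid 99.
- tin_green: Loose round tea tin, metal with a green top, 46 in diameter and high, about 0.09 kg; origin: centre of its underside, z up. Stands on the box's floor in the front or rear half, about 36 clear of the end wall and 56 of the other tin. Fingers go in lined up along the box, opened only to 60 to 65.
- tin_red: The same tin with a red top, in the other half of the box; stays there.
- board_top (a point): Centre of the top face of the fixed striped chopping board, 345 (x) x 245 (y), its top 20 above the worktop; board axes turn with it. The lid goes flat on it anywhere, its centre over the board; a peeler lies along its right edge.
- scale_plate (a point): Centre of the upper face of the fixed white kitchen scale, 160 (x) x 206 (y), 18 above the worktop; its small display and buttons are along its near (-x) edge.
- mug_green: Bystander: white and green mug, 78 in diameter, 101 high, behind the scale.
- teaspoon: Bystander: steel teaspoon 139 long, lying in front of the scale.
- garlic: Bystander: garlic bulb, 60 across, 58 high, right of the box's rear end.
- peeler: Bystander: blue-handled peeler, 170 long, 25 wide, 18 high, lying on the chopping board along its right edge, about 90 from the board's centre line.

How it is judged:
By the outcome, as a careful person would: the job done as asked, in the order asked, and still so for the second after the job is handed in, with the robot touching nothing.
It also fails if it takes over 62 s, if anything falls off the work surface, if the arm or the gripper's body presses on something with over 40 N, if the wrist force passes 120 N, or if a joint passes its speed limit or range.

### The arm

A 6-joint arm with a two-finger parallel gripper is mounted at the origin on a cart in front of the work surface, level with it; the furniture and walls round the work are solid. World frame = base frame: x ahead of the robot, y to its left, z up, the work surface at z = 0. Lengths are in m, angles in rad, forces in N, time in s.
With the tool pointing down it reaches from about 0.3 to 0.85 m from the base axis. Payload 5.4 kg.
Tool frame: the origin (TCP) lies at the very end of the fingers, on their centre line; the grasp point (between the pads) lies 19 mm behind it (bot.grasp_offset is the distance from the TCP to the grasp point, in m); z points along the fingers, y is the line along which they close (so a half turn about z gives the same grasp; the last joint's range is limited). The gripper opens to 85 mm and grips with 20 to 120 N. Pads are 22 mm wide; open, the fingers measure 114 mm over their backs; the gripper's body (76 mm by 85 mm) begins 54 mm behind the grasp point. The pads swing forward as they close: fully open they stand 13 mm farther back than shut.
Start: joints at [-1.466, 0.158, 1.597, -0, 1.386, -0.21], TCP at [0.178, -0.547, 0.231] pointing down, gripper open.
Joint ranges: [-2.91, 2.91], [-0.94, 2.29], [0.18, 2.7], [-1.29, 4.43], [0.17, 2.64], [-3, 3]. Speed limits (rad/s): [2.57, 2.57, 3.14, 3.14, 3.14, 3.14].

### API

Orientations are given as a unit quaternion [x, y, z, w].
In Python, from workcell import status, cams, bot, spotter gives the robot as it stands.
- The arm moves only by the tool jog_arm, never from a script. Its argument "plan" is a list of rows, each an object with "slide": the shift along the world's x, y, z in cm, a list of three; "dr": the turn, a rotation vector about the world's x, y, z in rad, a list of three; "fingers": the opening, from 0 (shut) to 1 (fully open). A call has 1 to 20 rows; each row is the pose to reach, as a shift and turn from the pose commanded when the call began; what a row does not reach only later rows make up. A row lasts 1/10 s, in which the tool goes at most 50 mm and 8.59 degrees, less where a joint would pass 70% of its speed; a pose out of reach is approached as far as the arm can. A call with a gripper value outside its range is refused whole. The fingers move at their own pace and stop on an object; "squeeze" is the grip in N (left out, the last holds). Time passes only in rows, so rows that repeat a pose let the fingers close. It gives the time, the measured TCP pose, the force, the opening and the grip force at its end, in the units of the state.
- status.state(): the state, without advancing time (a new reading comes with each control period).
- cams.grab_frame(name): name is "scene" or "top" or "wrist"; returns the picture (480x640x3 uint8, blue, green, red); there is no depth.
- cams.camera_info(name): a dict with "fx", "fy", "cx", "cy" (pixels), "R" (3x3) and "t" (3): a world point X has camera coordinates R X + t. Camera axes: x right, y down, z forward; pixel columns grow to the right and rows downward; lengths in m; the calibration is good to about 2 mm. A picture is of the moment at which its call begins: read the wrist's pose just before it. camera_info takes no time and is no camera call; for the wrist camera it gives the pose at the moment of the call.
- bot.job_done(): hands the job in; it is judged then, once.
Trained networks look in the newest picture that a camera, given by its name, has taken for a name from the list of things; names that differ only in an ending like _2 or _b are one class to them, and where a whole thing is asked for, a point or a joint stands for the part that bears it (a point fixed in the world has none). Each returns a list of dicts, best first, with "conf" (0 to 1); they miss things now and then, are a little off and sometimes report something else, mostly with a low value. They report only what shows in the picture. A call takes as long as a camera call.
- spotter.search_frame(thing, camera): "box" ([left, top, right, bottom] in pixels, round what is visible of it).
- spotter.cut_out(thing, camera): "pixels" (480x640 bool, what is visible of it) and "box" ([left, top, right, bottom] in pixels, round what is visible of it).
- spotter.place_of(thing, camera): "xy" ([column, row] in pixels: a listed point, or the origin of a listed thing).
The state is a dict: "time": time; "joint_positions": joint angles; "joint_vel": joint speeds; "tau": joint torques, N m; "position": TCP position; "tool_rot": TCP orientation; "force": force on the tool from outside, world axes, zero at the start; "torque": the same for the moment, N m; "width": finger opening in m; "gripper_force": force on a finger pad.
Only numpy, scipy, OpenCV 4.12 (cv2) and the standard library are available. Lean on these libraries where they do the work, as an engineer would, in place of code of your own. Each camera call takes 0.05 s, during which the arm holds its last target. There are 200 camera calls.

## Working session

There is one attempt and no reset: what is moved stays moved. The work goes in short steps, Python scripts to look and compute and a tool call to move; the robot and the scene stay as the last step left them, time stands still between calls to the robot, and variables do not carry over. Pictures are saved under pics/ and viewed, at most 10 in all, crops included, and the job is handed in when it is done.

Besides the shell and the picture viewer there is one more tool, called after "Call:" by a JSON object that holds its "fn" and its "kwargs". jog_arm: Moves the arm, as the interface text tells. Its arguments: {"type":"object","properties":{"plan":{"type":"array","items":{"type":"object","properties":{"slide":{"type":"array","items":{"type":"number"}},"dr":{"type":"array","items":{"type":"number"}},"fingers":{"type":"number"}}}},"squeeze":{"type":"number"}},"required":["plan"]}

```bash
mkdir -p pics; cat > h.py <<'E'
import numpy as np, cv2
from workcell import status, cams, bot, spotter
def ray(cam,uv,z,ci=None):
    c=ci or cams.camera_info(cam); R=np.array(c["R"]);t=np.array(c["t"])
    d=R.T@np.array([(uv[0]-c["cx"])/c["fx"],(uv[1]-c["cy"])/c["fy"],1]); o=-R.T@t
    return o+d*(z-o[2])/d[2]
def proj(cam,X):
    c=cams.camera_info(cam); p=np.array(c["R"])@np.array(X)+np.array(c["t"])
    return np.array([c["fx"]*p[0]/p[2]+c["cx"],c["fy"]*p[1]/p[2]+c["cy"]])
def st():
    s=status.state(); print({k:(np.round(s[k],4).tolist() if not np.isscalar(s[k]) else round(s[k],4)) for k in ("time","joint_positions","position","tool_rot","force","width","gripper_force")})
E
cat > a.py <<'E'
from h import *
st(); np.set_printoptions(precision=4,suppress=True)
H=dict(stop_lip=.064,groove_mouth=.060,lid_knob=.084,lid=.060,lid_tail=.06,board_top=.02,scale_plate=.018,tea_box=0,box_floor=.01,garlic=.02,mug_green=.0,peeler=.02,teaspoon=0)
for c in ("top","scene"):
    im=cams.grab_frame(c); cv2.imwrite(f"pics/{c}0.png",im)
    i=cams.camera_info(c); print(c,"cam at",-np.array(i["R"]).T@i["t"])
    for k,z in H.items():
        r=spotter.place_of(k,c)
        if r: print(k,np.round(r[0]["xy"],1),round(r[0]["conf"],2),ray(c,r[0]["xy"],z)[:2])
E
python3 a.py
```

```text
{'time': 0.0, 'joint_positions': [-1.4661, 0.1591, 1.5982, 0.0, 1.3862, -0.2101], 'position': [0.178, -0.5461, 0.2303], 'tool_rot': [0.9876, 0.1568, 0.0001, -0.001], 'force': [-0.7582, 0.004, 0.0622], 'width': 0.0853, 'gripper_force': 0.0}
top cam at [ 0.3773 -0.0266  1.3817]
stop_lip [281.4 268.2] 0.95 [0.4942 0.0806]
groove_mouth [270.3 215.7] 0.93 [0.6137 0.104 ]
lid_knob [277.2 253.8] 0.48 [0.5243 0.0876]
lid [275.4 215.2] 0.75 [0.6145 0.0925]
lid_tail [265.2 170.1] 0.63 [0.7191 0.1142]
board_top [461.2 251.7] 0.68 [ 0.5252 -0.3279]
scale_plate [169.4 250.6] 0.87 [0.5458 0.3429]
tea_box [275. 223.] 0.77 [0.6067 0.0991]
garlic [364.8 181.9] 0.58 [ 0.6945 -0.1135]
mug_green [208.3 180.1] 0.72 [0.7143 0.2563]
peeler [500.  280.6] 0.81 [ 0.457  -0.4119]
teaspoon [189.1 328.5] 0.82 [0.3662 0.3007]
scene cam at [0.0062 0.721  1.0279]
stop_lip [308.7 285. ] 0.65 [0.5    0.0826]
groove_mouth [265.  270.3] 0.82 [0.617  0.1014]
lid_knob [300.3 274.6] 0.48 [0.5245 0.0811]
lid [269.4 269.1] 0.83 [0.6105 0.0924]
lid_tail [230.2 258.5] 0.92 [0.7134 0.1192]
board_top [385.6 198. ] 0.79 [ 0.5278 -0.3349]
scale_plate [221.3 364. ] 0.64 [0.5517 0.3396]
tea_box [269.6 285.4] 0.86 [0.6135 0.096 ]
box_floor [269.7 287. ] 0.77 [0.6041 0.106 ]
garlic [291.5 222.8] 0.64 [ 0.6912 -0.1011]
mug_green [195.7 311.8] 0.87 [0.7099 0.2601]
peeler [420.1 191.5] 0.47 [ 0.4587 -0.4155]
teaspoon [193.  311.7] 0.73 [0.7155 0.2635]
```

```bash
python3 - <<'E'
from h import *
a=cv2.imread("pics/top0.png")[150:300,225:325]; b=cv2.imread("pics/scene0.png")[225:345,195:355]
a=cv2.resize(a,None,fx=4,fy=4,interpolation=3)[:600]; b=cv2.resize(b,(400,300),interpolation=3)
c=np.zeros((600,800,3),np.uint8); c[:,:400]=a; c[:300,400:]=b; c[300:,400:]=cv2.resize(cv2.imread("pics/top0.png"),(400,300)); cv2.imwrite("pics/crop0.png",c)
E
```

```text
(no output)
```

View pics/crop0.png

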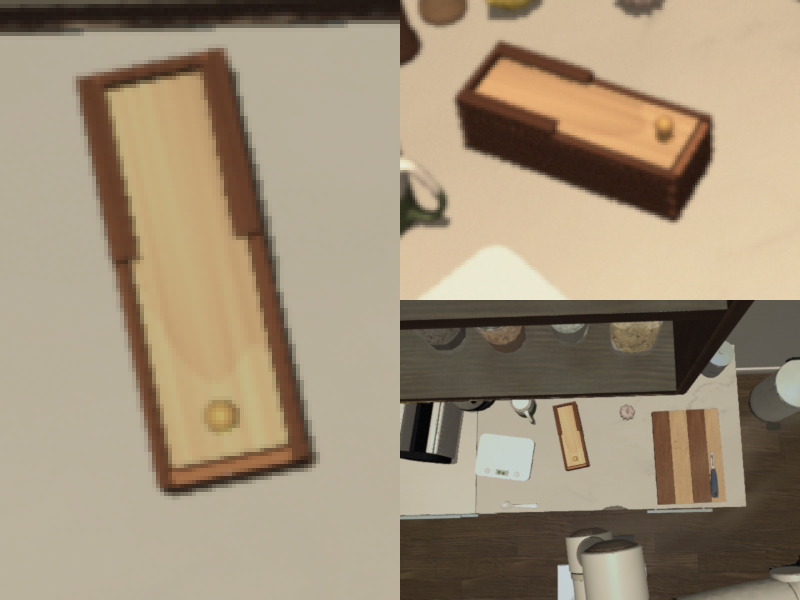

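```bash
python3 - <<'E'
from h import *
P=lambda u,v,z: ray("top",(225+(u+.5)/4-.5,150+(v+.5)/4-.5),z)[:2]
np.set_printoptions(precision=4,suppress=True)
bl,br=P(79,78,.077),P(225,50,.077); fl,fr=P(163,492,.064),P(313,461,.064)
cl,cr=P(113,262,.077),P(264,235,.077)
k=P(222,414,.088)
print("knob",k,"width",np.linalg.norm(bl-br),np.linalg.norm(fl-fr),"len",np.linalg.norm((bl+br)/2-(fl+fr)/2))
for n,d in dict(l=cl-bl,r=cr-br,ax=(fl+fr)/2-(bl+br)/2,bw=[-(bl-br)[1],(bl-br)[0]],fw=[-(fl-fr)[1],(fl-fr)[0]]).items(): print(n,np.arctan2(-d[1],-d[0]))
c=(bl+br+fl+fr)/4; print("centre",c)
# wrist cam info
i=cams.camera_info("wrist"); s=status.state(); print("wristcam",-np.array(i["R"]).T@i["t"],np.array(i["R"])[2],i["fx"])
E
```

```text
knob [0.5251 0.0809] width 0.08347814840877286 0.0848487119449402 len 0.23645816186400323
l 0.17006813838549661
r 0.1862887803830441
ax 0.18495115950321622
bw 0.1649359251550315
fw 0.17843683378466338
centre [0.609  0.0963]
wristcam [ 0.2497 -0.5242  0.3751] [-0.2811 -0.0908 -0.9554] 355.01419113000975
```

Call:
{"fn": "jog_arm", "kwargs": {"plan": [{"slide":[3,6,0],"dr":[0,0,0],"fingers":0.5},{"slide":[6,11,0],"dr":[0,0,-0.02],"fingers":0.5},{"slide":[8,15,0],"dr":[0,0,-0.04],"fingers":0.5},{"slide":[10,19,0],"dr":[0,0,-0.06],"fingers":0.5},{"slide":[12,23,0],"dr":[0,0,-0.08],"fingers":0.5},{"slide":[14,27,0],"dr":[0,0,-0.1],"fingers":0.5},{"slide":[16,31,0],"dr":[0,0,-0.12],"fingers":0.5},{"slide":[18,35,0],"dr":[0,0,-0.14],"fingers":0.5},{"slide":[20,39,0],"dr":[0,0,-0.14],"fingers":0.5},{"slide":[22,43,0],"dr":[0,0,-0.14],"fingers":0.5},{"slide":[24,47,0],"dr":[0,0,-0.14],"fingers":0.5},{"slide":[26,51,0],"dr":[0,0,-0.14],"fingers":0.5},{"slide":[28,55,0],"dr":[0,0,-0.14],"fingers":0.5},{"slide":[30,59,0],"dr":[0,0,-0.14],"fingers":0.5},{"slide":[32,62.2,0],"dr":[0,0,-0.14],"fingers":0.5},{"slide":[32,62.2,0],"dr":[0,0,-0.14],"fingers":0.5},{"slide":[32,62.2,0],"dr":[0,0,-0.14],"fingers":0.5},{"slide":[32,62.2,0],"dr":[0,0,-0.14],"fingers":0.5}], "squeeze": 30}}

```text
time: 3.2
position: [0.4977, 0.0746, 0.2313]
tool_rot: [0.996, 0.087, -0.0, 0.0]
force: [0.3, -1.1, 0.8]
width: 0.0429
gripper_force: 0.0
```

```bash
python3 - <<'E'
from h import *
st(); np.set_printoptions(precision=4,suppress=True)
ci=cams.camera_info("wrist"); im=cams.grab_frame("wrist")
for k,z in dict(stop_lip=.064,groove_mouth=.06,lid_knob=.084).items():
    r=spotter.place_of(k,"wrist")
    if r: print(k,r[0]["xy"],r[0]["conf"],ray("wrist",r[0]["xy"],z,ci)[:2])
cv2.imwrite("pics/w1.png",im)
E
```

```text
{'time': 3.2, 'joint_positions': [-0.0916, -0.0293, 1.794, -0.0004, 1.3771, 1.3052], 'position': [0.4977, 0.0746, 0.2313], 'tool_rot': [0.9962, 0.0869, -0.0002, 0.0002], 'force': [0.3204, -1.1051, 0.793], 'width': 0.0429, 'gripper_force': 0.0}
stop_lip [315.6, 217.7] 0.78 [0.4987 0.0787]
lid_knob [314.8, 193.6] 0.63 [0.5233 0.0833]
```

View pics/w1.png

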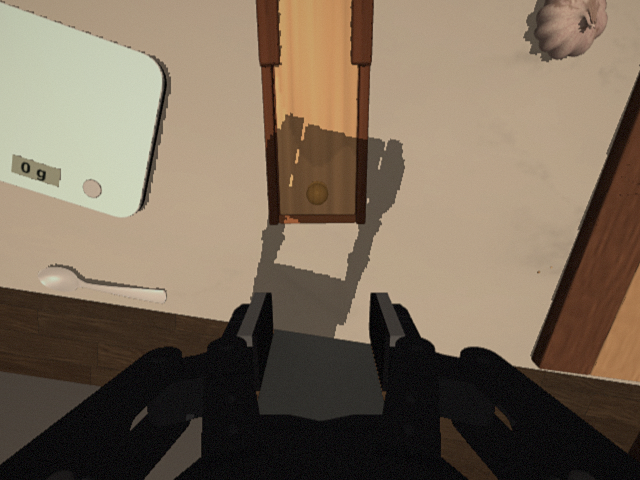

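```bash
python3 - <<'E'
from h import *
np.set_printoptions(precision=4,suppress=True)
P=lambda u,v,z: ray("wrist",(u,v),z)[:2]
print("knob",P(317,193,.084))
fl,fr=P(269,222,.068),P(367,222,.068); print(fl,fr,np.linalg.norm(fl-fr)); d=fl-fr; print("yaw",np.arctan2(-d[0],d[1]))
cl,cr=P(264,66,.077),P(370,65,.077); print(cl,cr,np.linalg.norm(cl-cr))
a=(cl+cr)/2-(fl+fr)/2; print("yaw",np.arctan2(a[1],a[0]),np.linalg.norm(a))
l=P(278,118,.068)-P(281,218,.068);print(np.arctan2(l[1],l[0]))
E
```

```text
knob [0.5243 0.0814]
[0.4888 0.1188] [0.5038 0.0329] 0.08726461320779001
yaw 0.17326250846458705
[0.612  0.1375] [0.6266 0.0581] 0.08080679764777814
yaw 0.17667984491982888 0.12497888113088912
0.16947801724696634
```

Call:
{"fn": "jog_arm", "kwargs": {"plan": [{"slide":[2.6,0.6,-3],"fingers":0.5},{"slide":[2.6,0.6,-7],"fingers":0.5},{"slide":[2.6,0.6,-11],"fingers":0.5},{"slide":[2.6,0.6,-14],"fingers":0.5},{"slide":[2.6,0.6,-15.9],"fingers":0.5},{"slide":[2.6,0.6,-15.9],"fingers":0.5},{"slide":[2.6,0.6,-15.9],"fingers":0.15},{"slide":[2.6,0.6,-15.9],"fingers":0.1},{"slide":[2.6,0.6,-15.9],"fingers":0.1},{"slide":[2.6,0.6,-15.9],"fingers":0.1},{"slide":[2.6,0.6,-15.9],"fingers":0.1},{"slide":[2.6,0.6,-15.9],"fingers":0.1}], "squeeze": 30}}

```text
invalid input at $.plan[0]: expected keys slide, dr, fingers
```

```bash
python3 - <<'E'
from h import *
st(); cv2.imwrite("pics/w2.png",cams.grab_frame("wrist")[150:450,160:480])
E
```

```text
{'time': 3.4, 'joint_positions': [-0.0921, -0.0296, 1.794, -0.0001, 1.3769, 1.3055], 'position': [0.4978, 0.0744, 0.2314], 'tool_rot': [0.9963, 0.0865, 0.0001, 0.0001], 'force': [0.6724, 0.0661, 0.1738], 'width': 0.0427, 'gripper_force': 0.0}
```

View pics/w2.png

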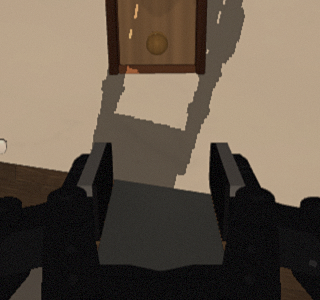

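The plan was refused (dr missing), so nothing has moved: the knob is still ahead of the fingers at crop (157,43).

Call:
{"fn": "jog_arm", "kwargs": {"plan": [{"slide":[2.6,0.6,-3],"dr":[0,0,0],"fingers":0.5},{"slide":[2.6,0.6,-7],"dr":[0,0,0],"fingers":0.5},{"slide":[2.6,0.6,-11],"dr":[0,0,0],"fingers":0.5},{"slide":[2.6,0.6,-14],"dr":[0,0,0],"fingers":0.5},{"slide":[2.6,0.6,-15.9],"dr":[0,0,0],"fingers":0.5},{"slide":[2.6,0.6,-15.9],"dr":[0,0,0],"fingers":0.5},{"slide":[2.6,0.6,-15.9],"dr":[0,0,0],"fingers":0.15},{"slide":[2.6,0.6,-15.9],"dr":[0,0,0],"fingers":0.1},{"slide":[2.6,0.6,-15.9],"dr":[0,0,0],"fingers":0.1},{"slide":[2.6,0.6,-15.9],"dr":[0,0,0],"fingers":0.1},{"slide":[2.6,0.6,-15.9],"dr":[0,0,0],"fingers":0.1},{"slide":[2.6,0.6,-15.9],"dr":[0,0,0],"fingers":0.1}], "squeeze": 30}}

```text
time: 4.65
position: [0.5253, 0.0815, 0.0741]
tool_rot: [0.996, 0.087, 0.001, 0.0]
force: [-1.6, 2.6, 6.6]
width: 0.0154
gripper_force: 29.5
```

```bash
python3 - <<'E'
from h import *
st(); cv2.imwrite("pics/w3.png",cams.grab_frame("wrist")[150:450,160:480])
E
```

```text
{'time': 4.65, 'joint_positions': [-0.0739, 0.2269, 1.8523, 0.0005, 1.0594, 1.3218], 'position': [0.5253, 0.0815, 0.0741], 'tool_rot': [0.9962, 0.0873, 0.0015, 0.0], 'force': [-1.5929, 2.5601, 6.5742], 'width': 0.0154, 'gripper_force': 29.5119}
```

View pics/w3.png

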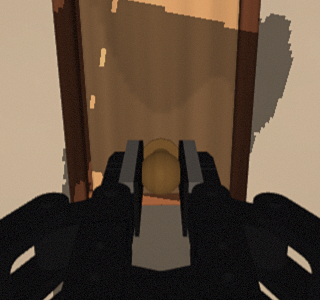

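Call:
{"fn": "jog_arm", "kwargs": {"plan": [{"slide":[0,0,0],"dr":[0,0,0],"fingers":0.3},{"slide":[0,0,-0.1],"dr":[0,0,0],"fingers":0.3},{"slide":[-0.1,0,-0.35],"dr":[0,0,0],"fingers":0.3},{"slide":[-0.1,0,-0.35],"dr":[0,0,0],"fingers":0.3},{"slide":[-0.1,0,-0.35],"dr":[0,0,0],"fingers":0.3}], "squeeze": 30}}

```text
time: 5.2
position: [0.5227, 0.0812, 0.0684]
tool_rot: [0.996, 0.087, -0.0, -0.0]
force: [0.0, 0.2, 0.9]
width: 0.0253
gripper_force: 0.0
```

Call:
{"fn": "jog_arm", "kwargs": {"plan": [{"slide":[0,0,0],"dr":[0,0,0],"fingers":0.1},{"slide":[0,0,0],"dr":[0,0,0],"fingers":0.1},{"slide":[0,0,0],"dr":[0,0,0],"fingers":0.1},{"slide":[0,0,0],"dr":[0,0,0],"fingers":0.1}], "squeeze": 30}}

```text
time: 5.6
position: [0.5229, 0.0812, 0.0688]
tool_rot: [0.996, 0.087, -0.0, 0.0]
force: [-0.3, -0.6, -0.7]
width: 0.0161
gripper_force: 29.2
```

Call:
{"fn": "jog_arm", "kwargs": {"plan": [{"slide":[0,0,0.2],"dr":[-0.002,0.01,0],"fingers":0.1},{"slide":[0,0,0.4],"dr":[-0.004,0.02,0],"fingers":0.1},{"slide":[0,0,0.65],"dr":[-0.006,0.033,0],"fingers":0.1},{"slide":[0,0,0.65],"dr":[-0.006,0.033,0],"fingers":0.1},{"slide":[0,0,0.65],"dr":[-0.006,0.033,0],"fingers":0.1}], "squeeze": 30}}

```text
time: 6.1
position: [0.5233, 0.0813, 0.0754]
tool_rot: [0.996, 0.087, -0.016, 0.002]
force: [0.3, -0.4, 0.2]
width: 0.0157
gripper_force: 29.2
```

```bash
python3 - <<'E'
from h import *
st(); a=cams.grab_frame("wrist")[150:450,160:480]; b=cams.grab_frame("scene")[225:345,195:355]
c=np.zeros((400,800,3),np.uint8); c[:300,:320]=a; c[:360,320:]=cv2.resize(b,(480,360),interpolation=3); cv2.imwrite("pics/w4.png",c)
E
```

```text
{'time': 6.1, 'joint_positions': [-0.0694, 0.2463, 1.8262, -0.0092, 1.1011, 1.3309], 'position': [0.5233, 0.0813, 0.0754], 'tool_rot': [0.996, 0.0873, -0.0165, 0.0016], 'force': [0.267, -0.4197, 0.164], 'width': 0.0157, 'gripper_force': 29.2391}
```

View pics/w4.png

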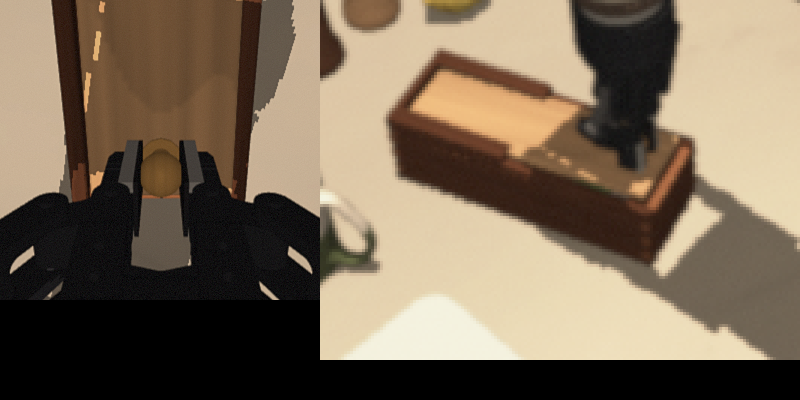

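The lid's front looks raised above the lip, with the ball held between the pads. I'll slide a little and watch the force.

Call:
{"fn": "jog_arm", "kwargs": {"plan": [{"slide":[-0.5,-0.09,0],"dr":[0,0,0],"fingers":0.1},{"slide":[-1.0,-0.17,0],"dr":[0,0,0],"fingers":0.1},{"slide":[-1.5,-0.26,0],"dr":[0,0,0],"fingers":0.1},{"slide":[-2.0,-0.35,0],"dr":[0,0,0],"fingers":0.1},{"slide":[-2.0,-0.35,0],"dr":[0,0,0],"fingers":0.1}], "squeeze": 30}}

```text
time: 6.7
position: [0.502, 0.0777, 0.0751]
tool_rot: [0.996, 0.087, -0.017, 0.001]
force: [-1.2, -0.3, -0.9]
width: 0.016
gripper_force: 29.3
```

```bash
python3 - <<'E'
from h import *
st(); a=cams.grab_frame("wrist")[150:450,160:480]; b=cams.grab_frame("scene")[225:345,195:355]
c=np.zeros((400,800,3),np.uint8); c[:300,:320]=a; c[:360,320:]=cv2.resize(b,(480,360),interpolation=3); cv2.imwrite("pics/w5.png",c)
E
```

```text
{'time': 6.7, 'joint_positions': [-0.0793, 0.1967, 1.8861, -0.0098, 1.0922, 1.3214], 'position': [0.502, 0.0777, 0.0751], 'tool_rot': [0.996, 0.0872, -0.0172, 0.0015], 'force': [-1.1828, -0.2719, -0.948], 'width': 0.016, 'gripper_force': 29.2604}
```

View pics/w5.png

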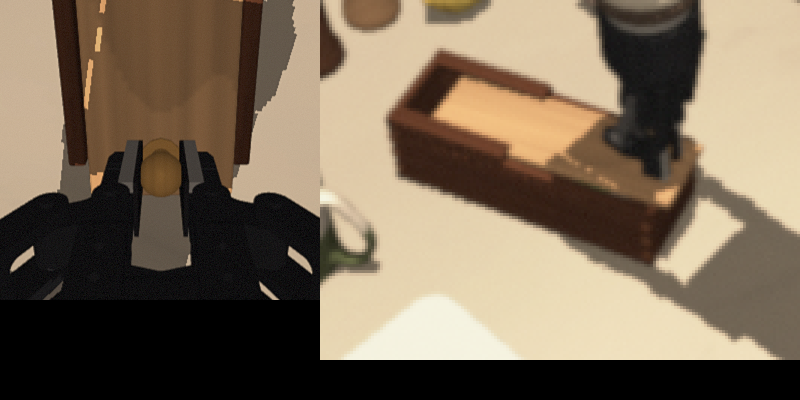

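The lid has cleared the lip and is sliding (dark gap at its rear). I'll carry on to about 84 mm, lower and release.

Call:
{"fn": "jog_arm", "kwargs": {"plan": [{"slide":[-0.8,-0.14,0],"dr":[0,0,0],"fingers":0.1},{"slide":[-1.6,-0.28,0],"dr":[0,0,0],"fingers":0.1},{"slide":[-2.4,-0.42,0],"dr":[0,0,0],"fingers":0.1},{"slide":[-3.2,-0.56,0],"dr":[0,0,0],"fingers":0.1},{"slide":[-4.0,-0.7,0],"dr":[0,0,0],"fingers":0.1},{"slide":[-4.8,-0.84,0],"dr":[0,0,0],"fingers":0.1},{"slide":[-5.6,-0.98,0],"dr":[0,0,0],"fingers":0.1},{"slide":[-6.3,-1.1,0],"dr":[0,0,0],"fingers":0.1},{"slide":[-6.3,-1.1,-0.05],"dr":[0,0,0],"fingers":0.1},{"slide":[-6.3,-1.1,-0.1],"dr":[0,0,0],"fingers":0.1},{"slide":[-6.3,-1.1,-0.1],"dr":[0,0,0],"fingers":0.1},{"slide":[-6.3,-1.1,-0.1],"dr":[0,0,0],"fingers":0.1}], "squeeze": 30}}

```text
time: 8.0
position: [0.4402, 0.0667, 0.0744]
tool_rot: [0.996, 0.087, -0.017, 0.002]
force: [-1.9, -0.8, 2.5]
width: 0.0158
gripper_force: 29.4
```

Call:
{"fn": "jog_arm", "kwargs": {"plan": [{"slide":[0,0,0],"dr":[0,0,0],"fingers":0.3},{"slide":[0,0,0],"dr":[0,0,0],"fingers":0.45},{"slide":[0,0,0],"dr":[0,0,0],"fingers":0.6},{"slide":[0,0,2],"dr":[0.003,-0.017,0],"fingers":0.8},{"slide":[0,0,6],"dr":[0.006,-0.033,0],"fingers":1},{"slide":[0,0,10],"dr":[0.006,-0.033,0],"fingers":1},{"slide":[0,0,12],"dr":[0.006,-0.033,0],"fingers":1},{"slide":[0,0,12],"dr":[0.006,-0.033,0],"fingers":1},{"slide":[0,0,12],"dr":[0.006,-0.033,0],"fingers":1}]}}

```text
time: 8.9
position: [0.44, 0.0668, 0.1941]
tool_rot: [0.996, 0.087, 0.0, 0.0]
force: [-0.2, -0.2, -0.2]
width: 0.0854
gripper_force: 0.0
```

```bash
python3 - <<'E'
from h import *
st(); np.set_printoptions(precision=4,suppress=True)
ci=cams.camera_info("wrist"); im=cams.grab_frame("wrist")
for k,z in dict(lid_knob=.089,lid=.064).items():
    for r in spotter.place_of(k,"wrist")[:1]: print(k,r["xy"],r["conf"],ray("wrist",r["xy"],z,ci)[:2])
b=cams.grab_frame("top")[150:300,225:325]
for k,z in dict(lid_knob=.089,lid=.064).items():
    for r in spotter.place_of(k,"top")[:1]: print(k,r["xy"],r["conf"],ray("top",r["xy"],z)[:2])
c=np.zeros((480,800,3),np.uint8); c[:480,:480]=im[:,80:560]; c[:480,480:]=cv2.resize(b,(320,480),interpolation=3); cv2.imwrite("pics/w6.png",c)
E
```

```text
{'time': 8.9, 'joint_positions': [-0.1222, -0.1586, 1.9891, 0.0, 1.3108, 1.2738], 'position': [0.44, 0.0668, 0.1941], 'tool_rot': [0.9962, 0.0873, 0.0002, 0.0], 'force': [-0.23, -0.1916, -0.1814], 'width': 0.0854, 'gripper_force': 0.0}
lid_knob [318.8, 238.1] 0.77 [0.441  0.0676]
lid [315.9, 111.4] 0.95 [0.5277 0.0851]
lid_knob [459.5, 253.2] 0.74 [ 0.5145 -0.3088]
lid [278.3, 250.2] 0.79 [0.5345 0.0868]
```

View pics/w6.png

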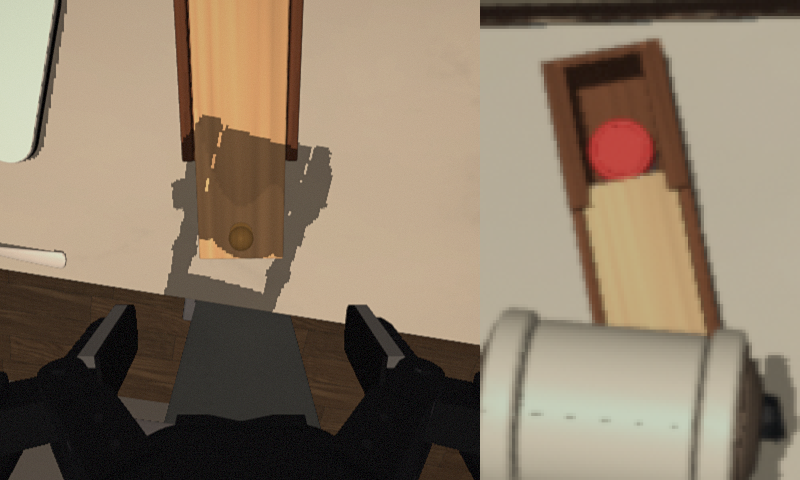

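The lid rests nearly level, knob at (321,238), sticking out past the front wall (row 160). Red tin is in the rear half, so green is in front. Next I grip the long edges.

Call:
{"fn": "jog_arm", "kwargs": {"plan": [{"slide":[2.7,0.5,0],"dr":[0,0,0],"fingers":1},{"slide":[2.7,0.5,-4],"dr":[0,0,0],"fingers":1},{"slide":[2.7,0.5,-8],"dr":[0,0,0],"fingers":1},{"slide":[2.7,0.5,-11],"dr":[0,0,0],"fingers":1},{"slide":[2.7,0.5,-13],"dr":[0,0,0],"fingers":1},{"slide":[2.7,0.5,-14.8],"dr":[0,0,0],"fingers":1},{"slide":[2.7,0.5,-14.8],"dr":[0,0,0],"fingers":1},{"slide":[2.7,0.5,-14.8],"dr":[0,0,0],"fingers":0.85},{"slide":[2.7,0.5,-14.8],"dr":[0,0,0],"fingers":0.72},{"slide":[2.7,0.5,-14.8],"dr":[0,0,0],"fingers":0.72},{"slide":[2.7,0.5,-14.8],"dr":[0,0,0],"fingers":0.7},{"slide":[2.7,0.5,-14.8],"dr":[0,0,0],"fingers":0.7},{"slide":[2.7,0.5,-14.8],"dr":[0,0,0],"fingers":0.7}], "squeeze": 50}}

```text
time: 10.5
position: [0.4678, 0.0717, 0.0471]
tool_rot: [0.996, 0.087, 0.001, 0.0]
force: [-1.4, -0.2, 4.8]
width: 0.0649
gripper_force: 55.1
```

```bash
python3 - <<'E'
from h import *
st(); a=cams.grab_frame("wrist")[:,80:560]; b=cams.grab_frame("scene")[225:345,195:355]
c=np.zeros((480,800,3),np.uint8); c[:,:480]=a; c[:240,480:]=cv2.resize(b,(320,240),interpolation=3); cv2.imwrite("pics/w7.png",c)
E
```

```text
{'time': 10.5, 'joint_positions': [-0.1041, 0.1351, 2.0239, 0.0001, 0.9809, 1.2919], 'position': [0.4678, 0.0717, 0.0471], 'tool_rot': [0.9962, 0.0872, 0.0009, 0.0001], 'force': [-1.444, -0.1787, 4.8438], 'width': 0.0649, 'gripper_force': 55.1084}
```

View pics/w7.png

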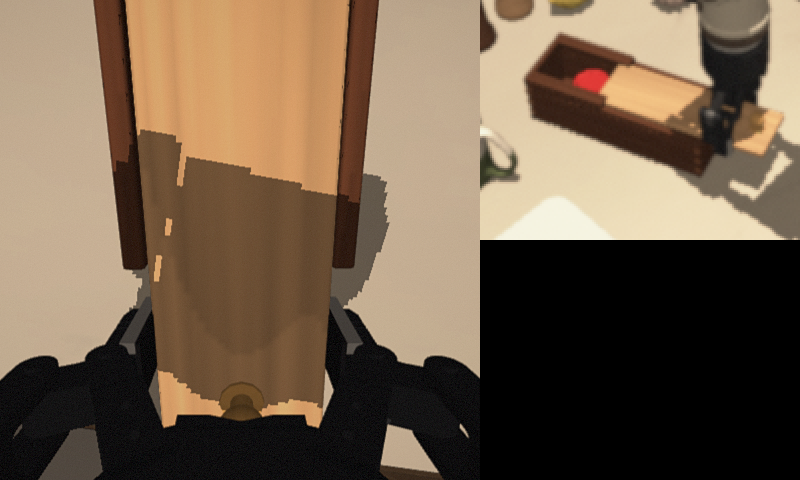

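Both edges are gripped, but about 11 mm of finger sticks out below the lid, which would hit the board. I'll regrip higher so the tips sit about level with the lid's underside.

Call:
{"fn": "jog_arm", "kwargs": {"plan": [{"slide":[0,0,0],"dr":[0,0,0],"fingers":0.87},{"slide":[0,0,0],"dr":[0,0,0],"fingers":0.87},{"slide":[0,0,0],"dr":[0,0,0],"fingers":0.87},{"slide":[0,0,1.0],"dr":[0,0,0],"fingers":0.87},{"slide":[0,0,1.45],"dr":[0,0,0],"fingers":0.87},{"slide":[0,0,1.45],"dr":[0,0,0],"fingers":0.7},{"slide":[0,0,1.45],"dr":[0,0,0],"fingers":0.7},{"slide":[0,0,1.45],"dr":[0,0,0],"fingers":0.7},{"slide":[0,0,1.45],"dr":[0,0,0],"fingers":0.7}], "squeeze": 60}}

```text
time: 11.5
position: [0.4681, 0.0717, 0.0622]
tool_rot: [0.996, 0.087, 0.001, 0.0]
force: [-2.3, 0.1, 9.3]
width: 0.0635
gripper_force: 63.3
```

Call:
{"fn": "jog_arm", "kwargs": {"plan": [{"slide":[-0.5,-0.09,0.05],"dr":[0,0,0],"fingers":0.7},{"slide":[-1.0,-0.17,0.1],"dr":[0,0,0],"fingers":0.7},{"slide":[-1.5,-0.26,0.15],"dr":[0,0,0],"fingers":0.7},{"slide":[-2.0,-0.35,0.2],"dr":[0,0,0],"fingers":0.7},{"slide":[-2.7,-0.47,0.25],"dr":[0,0,0],"fingers":0.7},{"slide":[-3.4,-0.6,0.3],"dr":[0,0,0],"fingers":0.7},{"slide":[-4.2,-0.74,0.35],"dr":[0,0,0],"fingers":0.7},{"slide":[-4.2,-0.74,0.35],"dr":[0,0,0],"fingers":0.7},{"slide":[-4.2,-0.74,1.0],"dr":[0,0,0],"fingers":0.7},{"slide":[-4.2,-0.74,2.0],"dr":[0,0,0],"fingers":0.7},{"slide":[-4.2,-0.74,3.5],"dr":[0,0,0],"fingers":0.7},{"slide":[-4.2,-0.74,5.0],"dr":[0,0,0],"fingers":0.7},{"slide":[-4.2,-0.74,6.0],"dr":[0,0,0],"fingers":0.7},{"slide":[-4.2,-0.74,6.0],"dr":[0,0,0],"fingers":0.7}], "squeeze": 60}}

```text
time: 12.9
position: [0.4264, 0.0642, 0.1226]
tool_rot: [0.996, 0.087, 0.002, 0.0]
force: [0.1, 0.1, -2.3]
width: 0.0632
gripper_force: 65.8
```

```bash
python3 - <<'E'
from h import *
st(); a=cams.grab_frame("wrist")[:,80:560]; b=cams.grab_frame("scene")[205:345,195:355]
c=np.zeros((480,800,3),np.uint8); c[:,:480]=a; c[:280,480:]=cv2.resize(b,(320,280),interpolation=3); cv2.imwrite("pics/w8.png",c)
E
```

```text
{'time': 12.9, 'joint_positions': [-0.1323, -0.1103, 2.0969, 0.0, 1.1514, 1.2636], 'position': [0.4264, 0.0642, 0.1226], 'tool_rot': [0.9962, 0.0873, 0.0017, 0.0004], 'force': [0.071, 0.0768, -2.3064], 'width': 0.0632, 'gripper_force': 65.8225}
```

View pics/w8.png

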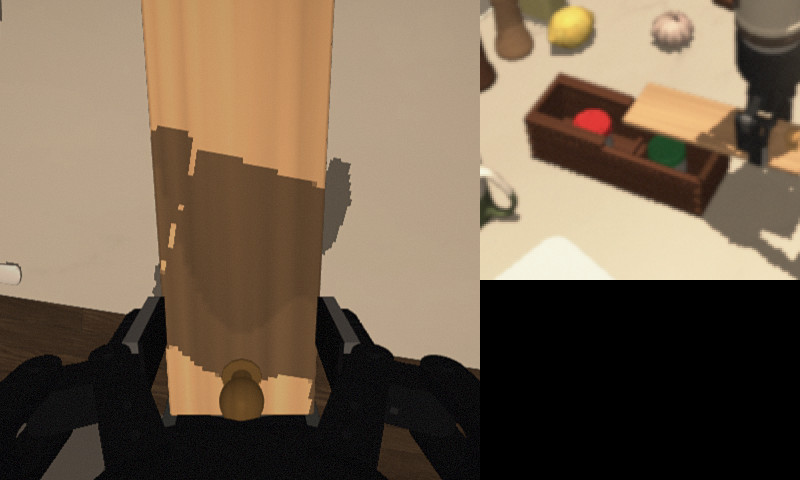

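The lid is clear and held; both tins are still in the box (green in front). I'll work out its pitch and underside height from the 66 mm edge spacing.

```bash
python3 - <<'E'
from h import *
im=cv2.imread("pics/w8.png")[:,:480]; c=cams.camera_info("wrist"); R=np.array(c["R"]);t=np.array(c["t"])
hsv=cv2.cvtColor(im,cv2.COLOR_BGR2HSV); m=((hsv[...,1]>75)&(hsv[...,0]<25)&(hsv[...,2]>40))
for r in (5,40,80,115,220,270):
    x=np.where(m[r,100:400])[0]+100; x0,x1=x.min()+80,x.max()+81
    z=c["fx"]*.066/(x1-x0); p=R.T@(np.array([((x0+x1)/2-c["cx"])/c["fx"]*z,(r-c["cy"])/c["fy"]*z,z])-t)
    print(r,x0,x1,p.round(4))
E
```

```text
5 221 414 [0.5398 0.085  0.1246]
40 224 413 [0.5292 0.0828 0.1252]
80 226 411 [0.5165 0.0806 0.1264]
115 229 409 [0.5049 0.0784 0.1264]
220 236 404 [0.4666 0.0713 0.1287]
270 240 401 [0.4459 0.0674 0.1289]
```

Call:
{"fn": "jog_arm", "kwargs": {"plan": [{"slide":[0.1,-1,1],"dr":[0,-0.005,-0.01],"fingers":0.7},{"slide":[0.3,-3,2],"dr":[0.001,-0.01,-0.02],"fingers":0.7},{"slide":[0.6,-6,2],"dr":[0.001,-0.015,-0.04],"fingers":0.7},{"slide":[0.9,-9,2],"dr":[0.001,-0.02,-0.06],"fingers":0.7},{"slide":[1.2,-12,2],"dr":[0.001,-0.025,-0.08],"fingers":0.7},{"slide":[1.6,-15,2],"dr":[0.002,-0.03,-0.1],"fingers":0.7},{"slide":[1.9,-18,2],"dr":[0.002,-0.035,-0.12],"fingers":0.7},{"slide":[2.2,-21,2],"dr":[0.003,-0.035,-0.14],"fingers":0.7},{"slide":[2.6,-24,2],"dr":[0.003,-0.035,-0.16],"fingers":0.7},{"slide":[2.9,-27,2],"dr":[0.003,-0.035,-0.174],"fingers":0.7},{"slide":[3.2,-30,1],"dr":[0.003,-0.035,-0.174],"fingers":0.7},{"slide":[3.5,-33,0],"dr":[0.003,-0.035,-0.174],"fingers":0.7},{"slide":[3.8,-35.5,-1],"dr":[0.003,-0.035,-0.174],"fingers":0.7},{"slide":[4.0,-37,-2],"dr":[0.003,-0.035,-0.174],"fingers":0.7},{"slide":[4.0,-37.5,-3],"dr":[0.003,-0.035,-0.174],"fingers":0.7},{"slide":[4.0,-37.5,-4],"dr":[0.003,-0.035,-0.174],"fingers":0.7},{"slide":[4.0,-37.5,-4],"dr":[0.003,-0.035,-0.174],"fingers":0.7},{"slide":[4.0,-37.5,-4],"dr":[0.003,-0.035,-0.174],"fingers":0.7}]}}

```text
time: 14.8
position: [0.4648, -0.3096, 0.0805]
tool_rot: [1.0, 0.001, 0.017, -0.0]
force: [0.4, 0.5, -1.1]
width: 0.0631
gripper_force: 66.0
```

```bash
cat > m.py <<'E'
from h import *
st(); c=cams.camera_info("wrist"); full=cams.grab_frame("wrist"); R=np.array(c["R"]);t=np.array(c["t"])
ms=spotter.cut_out("lid","wrist"); m=ms[0]["pixels"]; print("conf",ms[0]["conf"],ms[0]["box"])
for r in (5,60,120,180,240,270):
    x=np.where(m[r])[0]
    if len(x)<50: continue
    x0,x1=x.min(),x.max()+1
    z=c["fx"]*.066/(x1-x0); p=R.T@(np.array([((x0+x1)/2-c["cx"])/c["fx"]*z,(r-c["cy"])/c["fy"]*z,z])-t)
    print(r,x0,x1,p.round(4))
for k,z in dict(board_top=.02,peeler=.03).items():
    for q in spotter.place_of(k,"top")[:1]: print(k,q["conf"],ray("top",q["xy"],z).round(4))
E
python3 m.py
```

```text
{'time': 14.8, 'joint_positions': [-0.8184, 0.2625, 1.7946, 0.0294, 1.0619, 0.7368], 'position': [0.4648, -0.3096, 0.0805], 'tool_rot': [0.9999, 0.0008, 0.0172, -0.0004], 'force': [0.4475, 0.4571, -1.0826], 'width': 0.0631, 'gripper_force': 66.0309}
conf 0.6 [219.2, 0.0, 414.4, 417.7]
5 221 414 [ 0.5815 -0.3091  0.0884]
60 225 411 [ 0.5644 -0.3093  0.0883]
120 229 408 [ 0.5442 -0.3094  0.0887]
180 234 406 [ 0.5223 -0.31    0.0892]
240 238 402 [ 0.4984 -0.31    0.0888]
270 239 401 [ 0.4861 -0.3101  0.0903]
board_top 0.93 [ 0.5348 -0.3293  0.02  ]
peeler 0.36 [0.6395 0.1018 0.03  ]
```

Call:
{"fn": "jog_arm", "kwargs": {"plan": [{"slide":[0,0,-1],"dr":[0,0,0],"fingers":0.7},{"slide":[0,0,-2.5],"dr":[0,0,0],"fingers":0.7},{"slide":[0,0,-4],"dr":[0,0,0],"fingers":0.7},{"slide":[0,0,-5],"dr":[0,0,0],"fingers":0.7},{"slide":[0,0,-5.4],"dr":[0,0,0],"fingers":0.7},{"slide":[0,0,-5.6],"dr":[0,0,0],"fingers":0.7},{"slide":[0,0,-5.7],"dr":[0,0,0],"fingers":0.7},{"slide":[0,0,-5.7],"dr":[0,0,0],"fingers":0.7},{"slide":[0,0,-5.7],"dr":[0,0,0],"fingers":0.7}]}}

```text
time: 15.9
position: [0.4654, -0.311, 0.0244]
tool_rot: [1.0, 0.0, 0.018, 0.0]
force: [-0.4, 0.4, -0.8]
width: 0.0632
gripper_force: 66.0
```

Call:
{"fn": "jog_arm", "kwargs": {"plan": [{"slide":[0,0,-0.1],"dr":[0,0,0],"fingers":0.7},{"slide":[0,0,-0.2],"dr":[0,0,0],"fingers":0.7},{"slide":[0,0,-0.2],"dr":[0,0,0],"fingers":0.7},{"slide":[0,0,-0.2],"dr":[0,0,0],"fingers":0.7}]}}

```text
time: 16.3
position: [0.465, -0.3106, 0.0218]
tool_rot: [1.0, 0.0, 0.018, -0.0]
force: [-0.0, -0.1, -1.4]
width: 0.0628
gripper_force: 66.0
```

Call:
{"fn": "jog_arm", "kwargs": {"plan": [{"slide":[0,0,-0.1],"dr":[0,0,0],"fingers":0.7},{"slide":[0,0,-0.15],"dr":[0,0,0],"fingers":0.7},{"slide":[0,0,-0.15],"dr":[0,0,0],"fingers":0.7}]}}

```text
time: 16.6
position: [0.465, -0.3106, 0.0202]
tool_rot: [1.0, 0.0, 0.017, -0.0]
force: [-0.5, -0.8, -1.1]
width: 0.0626
gripper_force: 66.1
```

Call:
{"fn": "jog_arm", "kwargs": {"plan": [{"slide":[0,0,-0.1],"dr":[0,0,0],"fingers":0.7},{"slide":[0,0,-0.15],"dr":[0,0,0],"fingers":0.7},{"slide":[0,0,-0.15],"dr":[0,0,0],"fingers":0.7}]}}

```text
time: 16.9
position: [0.465, -0.3107, 0.0188]
tool_rot: [1.0, 0.0, 0.018, 0.0]
force: [-0.6, 0.4, -1.3]
width: 0.063
gripper_force: 66.2
```

Call:
{"fn": "jog_arm", "kwargs": {"plan": [{"slide":[0,0,-0.1],"dr":[0,0,0],"fingers":0.7},{"slide":[0,0,-0.15],"dr":[0,0,0],"fingers":0.7},{"slide":[0,0,-0.15],"dr":[0,0,0],"fingers":0.7}]}}

```text
time: 17.2
position: [0.4651, -0.3107, 0.0187]
tool_rot: [1.0, 0.0, 0.017, -0.0]
force: [-4.7, 4.9, 11.1]
width: 0.0633
gripper_force: 67.8
```

```bash
python3 m.py
```

```text
{'time': 17.2, 'joint_positions': [-0.8193, 0.3647, 1.8109, 0.0314, 0.9428, 0.7324], 'position': [0.4651, -0.3107, 0.0187], 'tool_rot': [0.9999, 0.0005, 0.0173, -0.0001], 'force': [-4.7359, 4.9048, 11.0552], 'width': 0.0633, 'gripper_force': 67.7731}
conf 0.65 [219.9, 0.0, 414.4, 417.1]
5 220 415 [ 0.5813 -0.3103  0.0281]
60 224 412 [ 0.5644 -0.3104  0.028 ]
120 229 409 [ 0.5444 -0.3108  0.0277]
180 233 406 [ 0.5227 -0.311   0.0282]
240 237 403 [ 0.4992 -0.3112  0.0286]
270 240 402 [ 0.4865 -0.3116  0.0285]
board_top 0.93 [ 0.5348 -0.3293  0.02  ]
peeler 0.36 [0.6395 0.1018 0.03  ]
```

The lid is flat on the board (contact force, top at 28 mm). Releasing and backing straight up.

Call:
{"fn": "jog_arm", "kwargs": {"plan": [{"slide":[0,0,0.1],"dr":[0,0,0],"fingers":0.8},{"slide":[0,0,0.1],"dr":[0,0,0],"fingers":0.95},{"slide":[0,0,0.1],"dr":[0,0,0],"fingers":1},{"slide":[0,0,0.1],"dr":[0,0,0],"fingers":1},{"slide":[0,0,0.8],"dr":[0,0,0],"fingers":1},{"slide":[0,0,3],"dr":[0,0.01,0],"fingers":1},{"slide":[0,0,7],"dr":[0,0.02,0],"fingers":1},{"slide":[0,0,11],"dr":[0,0.035,0],"fingers":1},{"slide":[0,0,15],"dr":[0,0.035,0],"fingers":1},{"slide":[0,0,19],"dr":[0,0.035,0],"fingers":0.75},{"slide":[0,0,21],"dr":[0,0.035,0],"fingers":0.75},{"slide":[0,0,21],"dr":[0,0.035,0],"fingers":0.75}]}}

```text
time: 18.6
position: [0.4667, -0.3123, 0.2321]
tool_rot: [1.0, 0.0, 0.003, 0.003]
force: [-0.3, 0.1, -0.1]
width: 0.0641
gripper_force: 0.0
```

```bash
python3 - <<'E'
from h import *
st(); np.set_printoptions(precision=4,suppress=True)
for c in ("top","scene"):
    im=cams.grab_frame(c); cv2.imwrite(f"pics/{c}9.png",im)
    for k,z in dict(tin_green=.056,tin_red=.056,lid_knob=.044,lid=.02,scale_plate=.018,stop_lip=.064,groove_mouth=.06,box_floor=.01).items():
        for q in spotter.place_of(k,c)[:1]: print(c,k,q["conf"],np.round(q["xy"],1),ray(c,q["xy"],0.01 if 'tin' in k else z)[:2])
        if 'tin' in k:
            for q in spotter.cut_out(k,c)[:1]:
                ys,xs=np.where(q["pixels"]); b=q["box"]; print("  mask",q["conf"],len(xs),ray(c,(xs.mean(),ys.mean()),.056)[:2],b)
E
```

```text
{'time': 18.6, 'joint_positions': [-0.8049, 0.1165, 1.6417, 0.0001, 1.3748, 0.765], 'position': [0.4667, -0.3123, 0.2321], 'tool_rot': [1.0, 0.0004, 0.003, 0.0031], 'force': [-0.2886, 0.0726, -0.0673], 'width': 0.0641, 'gripper_force': 0.0}
top tin_green 0.74 [282.3 243.1] [0.5573 0.0819]
  mask 0.57 356 [0.557  0.0851] [269.1, 229.6, 291.2, 250.9]
top tin_red 0.83 [271.1 200.2] [0.6594 0.1066]
  mask 0.75 393 [0.6547 0.1048] [259.2, 185.8, 280.5, 210.9]
top lid 0.64 [451.9 248.6] [ 0.5329 -0.3071]
top scale_plate 0.77 [169.4 249.9] [0.5474 0.3429]
top stop_lip 0.63 [280.3 267.9] [0.4949 0.083 ]
top groove_mouth 0.96 [269.  214.2] [0.6172 0.1069]
top box_floor 0.71 [273.5 220.1] [0.612  0.1016]
scene tin_green 0.77 [289.1 286.7] [0.5648 0.0784]
  mask 0.8 285 [0.5521 0.092 ] [280.0, 269.0, 299.1, 291.7]
scene tin_red 0.44 [257.8 277.3] [0.6488 0.0979]
  mask 0.68 260 [ 0.6779 -0.0835] [280.1, 208.4, 300.9, 229.1]
scene lid_knob 0.59 [269.6 283.4] [0.5914 0.1179]
scene lid 0.83 [381.4 205.5] [ 0.5215 -0.3   ]
scene scale_plate 0.83 [221.7 366.1] [0.5474 0.343 ]
scene stop_lip 0.7 [387.7 200.8] [ 0.4944 -0.2818]
scene groove_mouth 0.68 [265.1 271.2] [0.6149 0.1036]
scene box_floor 0.7 [271.2 286.8] [0.6014 0.1034]
```

Call:
{"fn": "jog_arm", "kwargs": {"plan": [{"slide":[0.5,2,0],"dr":[0,0,0.1],"fingers":0.73},{"slide":[1,5,0],"dr":[0,0,0.2],"fingers":0.73},{"slide":[2,9,0],"dr":[0,0,0.34],"fingers":0.73},{"slide":[3,13,0],"dr":[0,0,0.48],"fingers":0.73},{"slide":[4,17,0],"dr":[0,0,0.62],"fingers":0.73},{"slide":[5,21,0],"dr":[0,0,0.76],"fingers":0.73},{"slide":[6,25,0],"dr":[0,0,0.9],"fingers":0.73},{"slide":[7,29,0],"dr":[0,0,1.04],"fingers":0.73},{"slide":[7.7,33,0],"dr":[0,0,1.18],"fingers":0.73},{"slide":[8.4,36,0],"dr":[0,0,1.32],"fingers":0.73},{"slide":[8.8,38,0],"dr":[0,0,1.46],"fingers":0.73},{"slide":[9.2,39.9,0],"dr":[0,0,1.6],"fingers":0.73},{"slide":[9.2,39.9,0],"dr":[0,0,1.745],"fingers":0.73},{"slide":[9.2,39.9,0],"dr":[0,0,1.745],"fingers":0.73},{"slide":[9.2,39.9,0],"dr":[0,0,1.745],"fingers":0.73},{"slide":[9.2,39.9,0],"dr":[0,0,1.745],"fingers":0.73}]}}

```text
time: 21.3
position: [0.557, 0.0879, 0.2273]
tool_rot: [0.644, 0.765, 0.0, 0.0]
force: [0.4, 0.4, 0.2]
width: 0.0623
gripper_force: 0.0
```

```bash
cat > g.py <<'E'
from h import *
st(); np.set_printoptions(precision=4,suppress=True)
c=cams.camera_info("wrist"); im=cams.grab_frame("wrist"); cv2.imwrite("pics/wg.png",im)
b,g,r=[im[...,i].astype(int) for i in range(3)]
m=((g>1.3*r)&(g>1.15*b)&(g>25)).astype(np.uint8)
n,l,s,ce=cv2.connectedComponentsWithStats(m); j=np.argsort(-s[1:,4])[:3]+1
for k in j: print(s[k],ce[k],ray("wrist",ce[k],.056,c)[:2])
cn=max(cv2.findContours(m,0,1)[0],key=cv2.contourArea); e=cv2.minEnclosingCircle(cv2.convexHull(cn)); print("circle",e,ray("wrist",e[0],.056,c)[:2])
for k,z in dict(stop_lip=.064,tin_green=.01).items():
    for q in spotter.place_of(k,"wrist")[:1]: print(k,q["conf"],q["xy"],ray("wrist",q["xy"],z,c)[:2])
E
python3 g.py
```

```text
{'time': 21.3, 'joint_positions': [-0.0577, 0.1328, 1.6335, 0.0, 1.3753, -0.2296], 'position': [0.557, 0.0879, 0.2273], 'tool_rot': [0.6438, 0.7652, 0.0, 0.0], 'force': [0.4348, 0.4244, 0.1705], 'width': 0.0623, 'gripper_force': 0.0}
[ 298  192   50   52 2019] [322.316  217.5111] [0.5582 0.0888]
[601 400  27  27 341] [611.566  414.9531] [ 0.9075 -0.0747]
[579 380  18  28 263] [587.2395 394.4106] [ 0.8708 -0.0537]
circle ((322.34442138671875, 217.30044555664062), 25.858858108520508) [0.5582 0.089 ]
stop_lip 0.77 [253.1, 220.9] [0.4977 0.0771]
tin_green 0.75 [317.7, 206.4] [0.5535 0.089 ]
```

Call:
{"fn": "jog_arm", "kwargs": {"plan": [{"slide":[0.14,0,-3],"dr":[0,0,0],"fingers":0.73},{"slide":[0.14,0,-7],"dr":[0,0,0],"fingers":0.73},{"slide":[0.14,0,-11],"dr":[0,0,0],"fingers":0.73},{"slide":[0.14,0,-14],"dr":[0,0,0],"fingers":0.73},{"slide":[0.14,0,-16],"dr":[0,0,0],"fingers":0.73},{"slide":[0.14,0,-17.5],"dr":[0,0,0],"fingers":0.73},{"slide":[0.14,0,-18.5],"dr":[0,0,0],"fingers":0.73},{"slide":[0.14,0,-18.5],"dr":[0,0,0],"fingers":0.73}]}}

```text
time: 22.25
position: [0.5578, 0.0883, 0.0414]
tool_rot: [0.643, 0.766, -0.0, -0.001]
force: [-0.4, 0.2, 0.0]
width: 0.0622
gripper_force: 0.0
```

Call:
{"fn": "jog_arm", "kwargs": {"plan": [{"slide":[0,0,-0.7],"dr":[0,0,0],"fingers":0.73},{"slide":[0,0,-1.4],"dr":[0,0,0],"fingers":0.73},{"slide":[0,0,-1.4],"dr":[0,0,0],"fingers":0.65},{"slide":[0,0,-1.4],"dr":[0,0,0],"fingers":0.55},{"slide":[0,0,-1.4],"dr":[0,0,0],"fingers":0.48},{"slide":[0,0,-1.4],"dr":[0,0,0],"fingers":0.48},{"slide":[0,0,-1.4],"dr":[0,0,0],"fingers":0.48},{"slide":[0,0,-1.4],"dr":[0,0,0],"fingers":0.48}], "squeeze": 30}}

```text
time: 23.05
position: [0.5588, 0.0884, 0.0287]
tool_rot: [0.643, 0.766, 0.0, 0.0]
force: [0.6, 0.4, 1.6]
width: 0.045
gripper_force: 31.0
```

Call:
{"fn": "jog_arm", "kwargs": {"plan": [{"slide":[0,0,0.7],"dr":[0,0,0],"fingers":0.48},{"slide":[0,0,2],"dr":[0,0,0],"fingers":0.48},{"slide":[0,0,4.5],"dr":[0,0,0],"fingers":0.48},{"slide":[0,0,7.5],"dr":[0,0,0],"fingers":0.48},{"slide":[0,0,10.5],"dr":[0,0,0],"fingers":0.48},{"slide":[0,0.5,12],"dr":[0,0,0],"fingers":0.48},{"slide":[-0.1,2.5,12],"dr":[0,0,0],"fingers":0.48},{"slide":[-0.1,5.5,12],"dr":[0,0,0],"fingers":0.48},{"slide":[-0.2,9,12],"dr":[0,0,0],"fingers":0.48},{"slide":[-0.2,12.5,12],"dr":[0,0,0],"fingers":0.48},{"slide":[-0.3,16,12],"dr":[0,0,0],"fingers":0.48},{"slide":[-0.3,19.5,12],"dr":[0,0,0],"fingers":0.48},{"slide":[-0.4,22.5,11],"dr":[0,0,0],"fingers":0.48},{"slide":[-0.4,24.5,9],"dr":[0,0,0],"fingers":0.48},{"slide":[-0.4,25.4,7],"dr":[0,0,0],"fingers":0.48},{"slide":[-0.4,25.4,5],"dr":[0,0,0],"fingers":0.48},{"slide":[-0.4,25.4,3],"dr":[0,0,0],"fingers":0.48},{"slide":[-0.4,25.4,2],"dr":[0,0,0],"fingers":0.48},{"slide":[-0.4,25.4,2],"dr":[0,0,0],"fingers":0.48},{"slide":[-0.4,25.4,2],"dr":[0,0,0],"fingers":0.48}]}}

```text
time: 25.05
position: [0.5547, 0.3426, 0.049]
tool_rot: [0.643, 0.766, 0.0, 0.0]
force: [0.4, 0.2, 0.1]
width: 0.0446
gripper_force: 31.0
```

```bash
python3 g.py; python3 - <<'E'
from h import *
im=cams.grab_frame("scene"); cv2.imwrite("pics/s10.png",im)
for k in ("scale_plate",):
    for c in ("wrist","scene"):
        for q in spotter.place_of(k,c)[:1]: print(c,q["conf"],ray(c,q["xy"],.018)[:2])
E
```

```text
{'time': 25.05, 'joint_positions': [0.3682, 0.5381, 1.4963, 0.0001, 1.1064, 0.1932], 'position': [0.5547, 0.3426, 0.049], 'tool_rot': [0.6426, 0.7662, 0.0004, 0.0001], 'force': [0.3718, 0.2264, 0.1413], 'width': 0.0446, 'gripper_force': 30.9677}
[  261   273   120   120 11336] [320.5    333.2954] [0.5562 0.3331]
[582 366   1   1   1] [582. 366.] [0.6755 0.3371]
[600 370   1   1   1] [600. 370.] [0.6844 0.3366]
circle ((320.8011169433594, 333.6327819824219), 61.4199333190918) [0.5564 0.333 ]
tin_green 0.81 [319.4, 289.3] [0.5556 0.3329]
wrist 0.55 [0.54563836 0.34807109]
scene 0.81 [0.54981591 0.34198602]
```

Call:
{"fn": "jog_arm", "kwargs": {"plan": [{"slide":[0,0,-0.4],"dr":[0,0,0],"fingers":0.48},{"slide":[0,0,-0.8],"dr":[0,0,0],"fingers":0.48},{"slide":[0,0,-1.0],"dr":[0,0,0],"fingers":0.48},{"slide":[0,0,-1.1],"dr":[0,0,0],"fingers":0.48},{"slide":[0,0,-1.1],"dr":[0,0,0],"fingers":0.48}]}}

```text
time: 25.85
position: [0.5543, 0.3423, 0.0371]
tool_rot: [0.643, 0.766, -0.0, -0.0]
force: [0.0, 1.0, -0.5]
width: 0.045
gripper_force: 31.0
```

Call:
{"fn": "jog_arm", "kwargs": {"plan": [{"slide":[0,0,-0.05],"dr":[0,0,0],"fingers":0.48},{"slide":[0,0,-0.1],"dr":[0,0,0],"fingers":0.48},{"slide":[0,0,-0.1],"dr":[0,0,0],"fingers":0.48}]}}

```text
time: 26.15
position: [0.5546, 0.3424, 0.0367]
tool_rot: [0.643, 0.766, 0.0, 0.0]
force: [-1.5, 1.6, 1.9]
width: 0.0455
gripper_force: 31.2
```

Call:
{"fn": "jog_arm", "kwargs": {"plan": [{"slide":[0,0,0],"dr":[0,0,0],"fingers":0.58},{"slide":[0,0,0],"dr":[0,0,0],"fingers":0.68},{"slide":[0,0,0],"dr":[0,0,0],"fingers":0.78},{"slide":[0,0,0],"dr":[0,0,0],"fingers":0.8},{"slide":[0,0,1],"dr":[0,0,0],"fingers":0.8},{"slide":[0,0,3],"dr":[0,0,0],"fingers":0.8},{"slide":[0,0,6],"dr":[0,0,0],"fingers":0.8},{"slide":[0,0,10],"dr":[0,0,0],"fingers":0.8},{"slide":[-1,-1,14],"dr":[0,0,0],"fingers":0.8},{"slide":[-4,-3,17],"dr":[0,0,0],"fingers":0.8},{"slide":[-8,-6,18],"dr":[0,0,0],"fingers":0.8},{"slide":[-12,-9,18],"dr":[0,0,0],"fingers":0.8},{"slide":[-14,-12,18],"dr":[0,0,0],"fingers":0.8},{"slide":[-14,-14,18],"dr":[0,0,0],"fingers":0.8},{"slide":[-14,-14,18],"dr":[0,0,0],"fingers":0.8},{"slide":[-14,-14,18],"dr":[0,0,0],"fingers":0.8}]}}

```text
time: 27.75
position: [0.4149, 0.2026, 0.2171]
tool_rot: [0.643, 0.766, 0.001, 0.0]
force: [0.2, -0.2, -0.2]
width: 0.0681
gripper_force: 0.0
```

```bash
python3 - <<'E'
from h import *
st(); a=cams.grab_frame("scene")[120:420,150:490]; b=cams.grab_frame("top")[150:350,100:540]
c=np.zeros((580,800,3),np.uint8); c[:353,:400]=cv2.resize(a,(400,353)); c[:182,400:]=cv2.resize(b,(400,182)); cv2.imwrite("pics/fin.png",c)
E
```

```text
{'time': 27.75, 'joint_positions': [0.1911, -0.1341, 1.9206, 0.0006, 1.3534, 0.017], 'position': [0.4149, 0.2026, 0.2171], 'tool_rot': [0.643, 0.7659, 0.0008, 0.0003], 'force': [0.2025, -0.2186, -0.2062], 'width': 0.0681, 'gripper_force': 0.0}
```

View pics/fin.png

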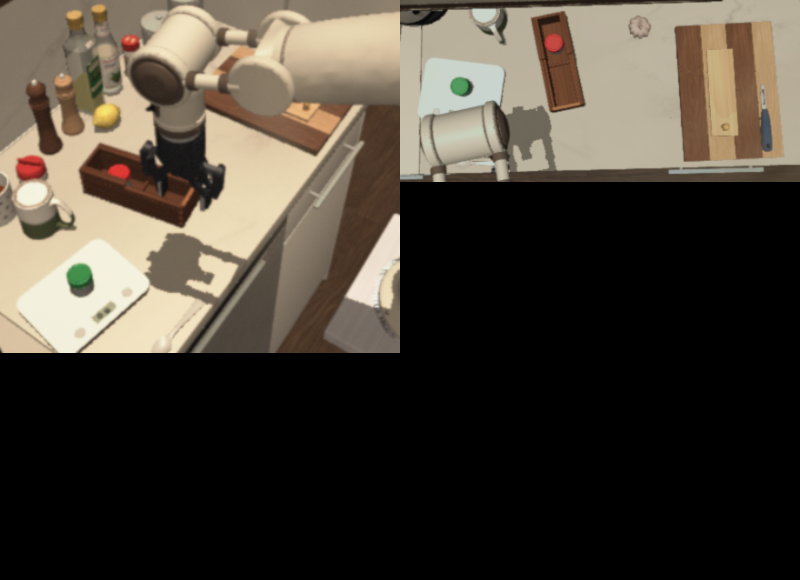

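The green tin stands upright on the scale (80,278 left view; 460,86 top view). The lid lies flat, knob up, on the board (722,92), clear of the peeler. The red tin is in the rear half (553,43) and the arm is touching nothing.

```bash
python3 -c "
from workcell import bot; print(bot.job_done())"
```

```text
the job is handed in; nothing more can be done
None
```

The job is handed in at about 28 s: the lid lies flat, knob up, on the chopping board, the green-topped tin stands upright on the scale, and the red-topped tin is still in the box.

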